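Eject a bayonet vent collar and hold it home on a vessel port

ROBOT

A 6-joint arm with a two-finger parallel gripper is mounted at the origin on the work surface. World frame = base frame: x ahead of the robot, y to its left, z up, the work surface at z = 0. Lengths are in m, angles in degrees, forces in N, time in s.
With the tool pointing down it reaches from about 0.35 to 0.875 m from the base axis. Payload 4.2 kg.
Tool frame: the origin (TCP) lies between the finger pads; the fingertips stand 14 mm ahead of it and the grasp point (between the pads) lies 5 mm behind it; x points along the fingers, y is the direction in which the jaws open and shut, and the axes are right-handed (so a half turn about x gives the same grasp; the last joint's range is limited). The gripper opens to 87 mm and grips with 3 to 60 N. Pads are 19 mm wide; open, the fingers measure 117 mm over their backs; the gripper's body (75 mm by 190 mm) begins 51 mm behind the grasp point.
Start: joints at [80.879, 22.042, 0.453, 0, -68.411, -14.817], TCP at [0.254, 0.571, 0.237] pointing down, gripper open.
Joint ranges: [-179.83, 179.83], [-69.29, 118.12], [-61.27, 80.66], [-181.25, 117.63], [-171.15, -9.14], [-177.46, 177.46]. Speed limits (degrees/s): [159.86, 159.86, 180, 180, 180, 180].

INTERFACE

Orientations are given as a 3x3 rotation matrix whose columns are the frame's x, y, z axes.
In Python, from station import r, imaging, job gives the robot as it stands. The module is installed in compiled form; this text tells all that it offers.
- The arm moves only by the tool apply_moves, never from a script. Its arguments are lists of equal length, an entry for each row: "xyz": the shift along the tool's x, y, z in m, a list of three; "twist": the turn about the tool's x in degrees; "claw": the opening, from 0 (shut) to 1 (fully open). A call has 1 to 12 rows; each row shifts and turns the pose as measured when the row begins, along the tool's axes as they then stand; what a row does not reach is not made up. A row lasts 1/10 s, in which the tool goes at most 50 mm and 8.59 degrees, less where a joint would pass 70% of its speed; a pose out of reach is approached as far as the arm can. A call is refused whole if a number of a shift passes 0.05 or a number of a turn 8.59, either way. A call with a gripper value outside its range is refused whole. The fingers move at their own pace and stop on an object; the grip force is fixed at half the most. Time passes only in rows, so rows that do not move let the fingers close. It gives the time, the measured TCP pose, the force and the opening at its end, in the units of the state.
- r.sense(): the state, without advancing time (a new reading comes with each control period).
- imaging.capture(name): name is "side" or "top" or "wrist"; returns a dict with "pixels" (420x560x3 uint8, red, green, blue), "mtx" (3x3 intrinsics, pixels), "distortion" ([k1, k2, p1, p2, k3] as OpenCV has them; the pictures are not rectified), "view" (4x4, takes a point from world to camera coordinates). Camera axes: x right, y down, z forward; pixel columns grow to the right and rows downward; lengths in m; the calibration is good to about 2 mm. A picture is of the moment at which its call begins. There is no depth.
- job.finish_job(): hands the job in, once; it reports no verdict.
Trained networks look in a picture, given as the dict that the camera call returned (one of the last four; its "shot" number tells which), for a name from the list of things; names that differ only in an ending like _2 or _b are one class to them, and where a whole thing is asked for, a point or a joint stands for the part that bears it (a point fixed in the world has none). Each returns a list of dicts, best first, with "p" (0 to 1); they miss things now and then, are a little off and sometimes report something else, mostly with a low value. They report only what shows in the picture. A call takes as long as a camera call.
- imaging.regions_of(query, picture): "mask" (420x560 bool, what is visible of it) and "centre" ([column, row] in pixels, amid what is visible of it).
The state is a dict: "time_s": time; "joints": joint angles; "joint_velocities": joint speeds; "effort": joint torques, N m; "tcp_pos": TCP position; "ee_rot": TCP orientation; "wrist_force": force on the tool from outside, world axes, zero at the start; "moment": the same for the moment, N m; "gripper_width": opening from 0.0 (shut) to 1.0 (fully open).
Only numpy, scipy, OpenCV 4.12 (cv2) and the standard library are available. Lean on these libraries where they do the work, as an engineer would, in place of code of your own. Each camera call takes 0.05 s, during which the arm holds its last target.

TASK

Press the spring ejector of the dispenser all the way in so that it pushes the knurled collar out, then pick the collar up and set it, closed end up, on the port in the middle of the vessel head plate. Turn it there until the keyways hidden in its underside drop over the cross-pin, push it fully home against the sprung seal ring, and finish while still holding it pushed home in the gripper. Leave all other things on the bench where they are.

Things in the scene. Friction and masses are not known exactly. Their poses are not given: they have to be found in the camera images.
- dispenser: Fixed bare-aluminium dispenser, 260 x 66 x 61 mm high, turned differently in each start. Origin on the bench under the mouth of its pocket; its x axis is the way the collar comes out, z up. A 5 mm floor plate runs from x = -175 to +85 mm, 66 mm wide. Pocket: x = -58 to 0, walls 51 mm apart inside, roof lips to 61 mm height with a 23 mm slot between them: the collar is seen but cannot be taken.
- ejector (a joint): The ejector slide in the dispenser: 0 = out at rest, 0.070 m = pressed all the way in, along the dispenser's +x. A spring pushes it back (2 N at the start, 5 N at the end). Let go, it springs back and the collar stays on the apron.
- ejector_tab (a point): Middle of the rear face (the one to push) of the slide's upright black thumb tab, 30 mm above the bench. The tab is 46 mm wide, 8 mm thick and reaches from 7 to 51 mm height. The point moves with the slide; axes are the dispenser's. At rest it lies 149 mm behind the mouth.
- collar: Loose knurled aluminium collar, a cap closed on top, 46 mm diameter, 44 mm tall, about 140 g, at first in the pocket. Origin at the centre of its underside, z up out of its closed top. Its bore, open below, is 33 mm wide and 24 mm deep; four keyways, 8 mm wide and open at the underside, are cut in the bore wall along its +x, -x, +y and -y axes, hidden from outside and above.
- headplate: Fixed round steel vessel head plate on a grey bench ring, 140 mm diameter, flat top 50 mm above the bench with heads 3 mm high on it. Origin on the bench under its centre. The port (a spigot with cross-pin) stands up in its middle. This body's yaw says nothing of the pin's direction.
- port_home (a point): Point on the port's axis, 64 mm above the bench: where the collar's origin lies when the collar is fully home (its bore ceiling then stands on the spigot's top).
- seal_ring (a joint): White sprung seal ring, 44 mm diameter, round the spigot below the pin: 0 = up at rest (top 72 mm above the bench), grows as it is pushed down, 0.008 m with the collar fully home, stop at 0.0095. It pushes up with 4 N at 0 and 8 N at 0.008, so a collar not held down stays or rises 8 mm above home.
- media_bottle: Bystander, to be left alone: amber screw-cap jar, 64 mm across, 130 mm tall. Origin under its centre.
- beaker: Bystander, to be left alone: clear open beaker, 66 mm across, 80 mm tall. Origin under its centre.
- spanner: Bystander, to be left alone: steel spanner lying flat, about 200 mm long.
- spacer: Bystander, to be left alone: flat white spacer ring, 48 mm across, 10 mm high. Origin under its centre.
- stopper: Bystander, to be left alone: small black tapered rubber stopper, 30 mm across, 25 mm tall. Origin under its centre.
- screwdriver: Bystander, to be left alone: screwdriver lying flat, about 200 mm long.
- weigh_dish: Bystander, to be left alone: shallow white dish, 84 mm across, 22 mm high. Origin under its centre.
- apron (a point): Point on the dispenser's open apron (the floor plate in front of the pocket), 5 mm above the bench, 40 mm in front of the mouth on its middle line: about where the fully pressed ejector leaves the collar standing upright.
- port_top (a point): Top centre of the port: a steel spigot of 29 mm diameter with a coned tip, top 88 mm above the bench. A square 5 mm cross-pin sticks out 5.5 mm on two opposite sides, upper side 78 mm above the bench, in an unknown direction, new in each start. An unaligned collar rests on it 14 mm above home; as the keyways are a quarter turn apart, it drops within a quarter turn (within 0.08 rad of alignment).

How it is judged (in metres and radians):
On the way, in this order (a step that is already met when the one before it is completed fails the run):
1. the ejector slide is pressed all the way in (over 62 of its 70 mm) (value of joint ejector above 0.062 m), for 0.1 s.
2. the collar is out of the dispenser and lifted in the fingers (height (world z) of collar above 0.05 m and contact force between the fingers and collar above 1 N), for 0.2 s.
At the end, for the whole second after the job is handed in: The collar is upright (within 0.12 rad, closed end up) on the port, its origin within 4 mm of the port's axis and no more than 2.5 mm above the home point, the seal ring is pushed down more than 5.5 mm, and the fingers still bear on the collar with more than 2 N, all at rest through the last second (z of collar in the frame of port_home between -0.004 and 0.0025 m and horizontal distance between collar and port_home below 0.004 m and angle between collar's own z axis and vertical below 0.12 rad and value of joint seal_ring above 0.0055 m and contact force between the fingers and collar above 2 N and linear speed of collar below 0.02 m/s); the arm keeps its last pose, push and grip.
It fails at once if a bystander (bottle, beaker, spanner, spacer, stopper, screwdriver or dish) is moved more than 30 mm (distance of any of media_bottle, beaker, spanner, spacer, stopper, screwdriver, weigh_dish from where it was at the start of the episode above 0.03 m).
It also fails if it takes over 72 s, if anything falls off the work surface, if the arm or the gripper's body presses on something with over 40 N, if the wrist force passes 120 N, or if a joint passes its speed limit or range.

## Working session

There is one attempt and no reset: what is moved stays moved. The work goes in short steps, Python scripts to look and compute and a tool call to move; the robot and the scene stay as the last step left them, time stands still between calls to the robot, and variables do not carry over. Pictures are saved under pics/ and viewed, and the job is handed in when it is done.

Besides the shell and the picture viewer there is one more tool, called as name(argument=value, ...) on one line, values as JSON. apply_moves: Moves the arm, as the interface text tells. Its arguments: {"type":"object","properties":{"xyz":{"type":"array","items":{"type":"array","items":{"type":"number"}}},"twist":{"type":"array","items":{"type":"number"}},"claw":{"type":"array","items":{"type":"number"}}},"required":["xyz","twist","claw"]}

```bash
mkdir -p pics; python3 - <<'E'
from station import r, imaging, job
import cv2,pickle
s=r.sense(); print(s)
for n in ["side","top","wrist"]:
    p=imaging.capture(n); cv2.imwrite(f"pics/{n}0.png",p["pixels"][:,:,::-1]); pickle.dump(p,open(f"{n}0.pkl","wb"))
    print(n,p["mtx"].tolist(),p["distortion"],p["view"].tolist())
E
```

```text
{'time_s': 0.0, 'joints': array([ 8.08798774e+01,  2.20907663e+01,  3.80422263e-01, -3.08967049e-02,
       -6.84110783e+01, -1.48179576e+01]), 'joint_velocities': array([ 0.04381043,  0.06979603,  0.02488693, -0.02772476,  0.02034218,
        0.03796937]), 'effort': array([-2.48295137e-04, -3.90666926e+01,  1.87398148e+01,  4.21975091e+00,
        1.09381776e-02, -1.89238831e-04]), 'tcp_pos': array([0.25332012, 0.5707357 , 0.23545897]), 'ee_rot': array([[-8.30979324e-04, -4.05930053e-01, -9.13903771e-01],
       [-2.01290159e-03, -9.13901556e-01,  4.05930899e-01],
       [-9.99997629e-01,  2.17691853e-03, -5.76639499e-05]]), 'wrist_force': array([-0.97409509,  0.38485177,  0.85138715]), 'moment': array([-0.02323232,  0.02067893, -0.04140287]), 'gripper_width': 0.9995967546967679}
side [[455.19759103412554, 0.0, 273.21288744857713], [0.0, 455.19759103412554, 205.59969824365677], [0.0, 0.0, 1.0]] [0.04434905 0.         0.         0.         0.        ] [[-0.953155746297734, -0.30207524492550986, -0.015641921327083256, 0.5669456305038718], [-0.21294814583185703, 0.7068566009760111, -0.
[... 368 characters left out ...]
 0.0016293636219965734, -0.06243962164201927], [-0.9754739462676804, 0.02682755132513225, -0.21847394042049115, 0.6138571895793581], [0.21834515713015948, -0.007675273706844304, -0.9758414228404793, 0.9955070167840285], [0.0, 0.0, 0.0, 1.0]]
wrist [[294.252455602373, 0.0, 279.7732474087625], [0.0, 294.252455602373, 209.29477837320312], [0.0, 0.0, 1.0]] [-0.04463486  0.          0.          0.          0.        ] [[-0.4064773822080736, -0.9136578958486108, 0.0023210141665462674, 0.624192933319884], [-0.8857006730394348, 0.39466059097873235, 0.24449404022554505, -0.030428855347231165], [-0.22429992316263622, 0.09732557362691084, -0.9696480171626343, 0.38984020684377063], [0.0, 0.0, 0.0, 1.0]]
```

View pics/side0.png

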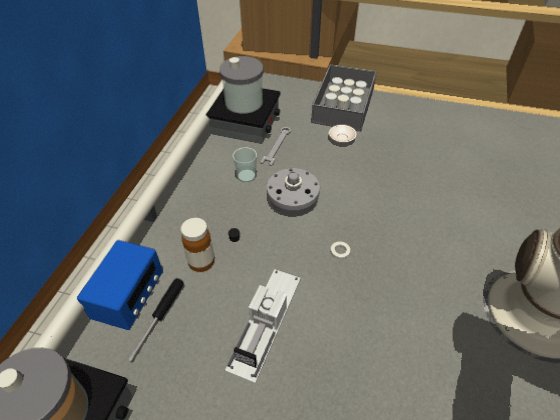

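View pics/top0.png

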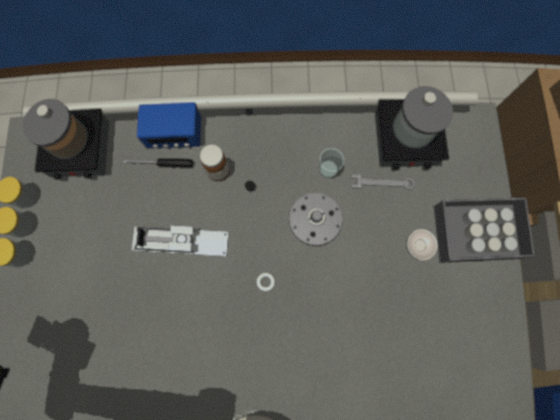

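View pics/wrist0.png

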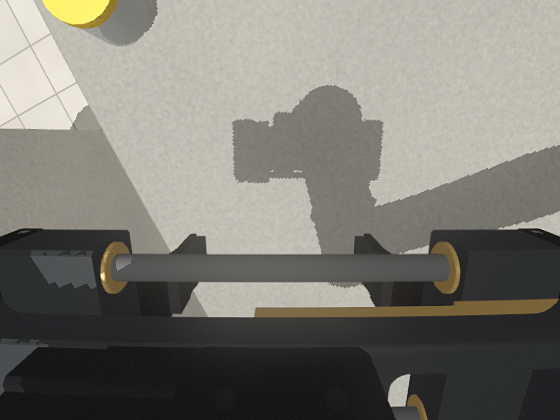

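The side and top views show the dispenser (tab at top pixel ~(138,238), apron at ~(212,243)), and the head plate at ~(316,218). Next I localise them.

```bash
cat > h.py <<'E'
import numpy as np,cv2
def ray(p,uv):
    u=cv2.undistortPoints(np.array([[uv]],float),p["mtx"],np.array(p["distortion"]))[0,0]
    V=np.array(p["view"]);R,t=V[:3,:3],V[:3,3]
    return -R.T@t, R.T@np.array([u[0],u[1],1.])
def atz(p,uv,z):
    c,d=ray(p,uv); return c+d*(z-c[2])/d[2]
def proj(p,X):
    V=np.array(p["view"]); 
    return cv2.projectPoints(np.atleast_2d(np.array(X,float)),cv2.Rodrigues(V[:3,:3])[0],V[:3,3],p["mtx"],np.array(p["distortion"]))[0][:,0]
E
python3 - <<'E'
from station import r, imaging, job
from h import *
for n in ["top","side"]:
    p=imaging.capture(n)
    for q in ["dispenser","ejector_tab","ejector","collar","headplate","port_top","apron","seal_ring","port_home"]:
        try: L=imaging.regions_of(q,p)
        except Exception as e: print(n,q,e); continue
        for d in L[:2]:
            m=d["mask"].astype(np.uint8); ys,xs=np.nonzero(m)
            print(n,q,round(d["p"],2),d["centre"],m.sum(),(xs.min(),xs.max(),ys.min(),ys.max()), cv2.minAreaRect(np.c_[xs,ys].astype(np.float32)))
    x=p["pixels"][:,:,::-1]
    c=x[190:290,110:250] if n=="top" else x[255:390,215:310]
    cv2.imwrite(f"pics/{n}_disp.png",cv2.resize(c,None,fx=5 if n=="top" else 4,fy=5 if n=="top" else 4,interpolation=cv2.INTER_CUBIC))
    c=x[185:255,280:355] if n=="top" else x[155:225,255:335]
    cv2.imwrite(f"pics/{n}_head.png",cv2.resize(c,None,fx=7,fy=7,interpolation=cv2.INTER_CUBIC))
E
```

```text
top dispenser 0.56 [179.4, 246.2] 2179 (np.int64(132), np.int64(227), np.int64(226), np.int64(255)) ((179.60516357421875, 239.5115203857422), (94.9153060913086, 27.79210090637207), 2.4195094108581543)
top dispenser 0.16 [183.6, 235.7] 185 (np.int64(173), np.int64(192), np.int64(233), np.int64(244)) ((182.8538360595703, 237.66925048828125), (19.721521377563477, 10.542952537536621), 7.125016689300537)
top ejector_tab 0.66 [147.2, 235.2] 361 (np.int64(136), np.int64(174), np.int64(228), np.int64(246)) ((154.08489990234375, 239.54718017578125), (37.10342788696289, 18.244564056396484), 10.619654655456543)
top ejector 0.64 [146.9, 240.0] 302 (np.int64(136), np.int64(172), np.int64(228), np.int64(246)) ((152.56959533691406, 240.6492156982422), (35.84259796142578, 17.843852996826172), 16.189208984375)
top collar 0.44 [422.0, 243.8] 739 (np.int64(407), np.int64(437), np.int64(229), np.int64(260)) ((421.50006103515625, 244.50003051757812), (31.11269760131836, 28.284271240234375), 45.0)
top collar 0.38 [376.7, 183.6] 405 (np.int64(351), np.int64(412), np.int64(175), np.int64(188)) ((381.5, 181.
[... 2199 characters left out ...]
nt64(267), np.int64(318), np.int64(167), np.int64(214)) ((292.5, 190.5), (47.0, 51.0), 90.0)
side apron 0.94 [261.2, 325.9] 3350 (np.int64(226), np.int64(299), np.int64(271), np.int64(381)) ((261.2207946777344, 323.6773681640625), (36.0683479309082, 114.71336364746094), 23.070411682128906)
side seal_ring 0.62 [293.1, 183.8] 69 (np.int64(285), np.int64(301), np.int64(177), np.int64(186)) ((293.0, 181.5), (9.0, 16.0), 90.0)
side seal_ring 0.23 [246.9, 161.1] 670 (np.int64(234), np.int64(256), np.int64(147), np.int64(181)) ((245.0, 164.0), (34.0, 22.0), 90.0)
side port_home 0.67 [295.2, 195.6] 1933 (np.int64(267), np.int64(320), np.int64(168), np.int64(216)) ((293.5, 192.0), (48.0, 53.0), 90.0)
```

View pics/top_disp.png

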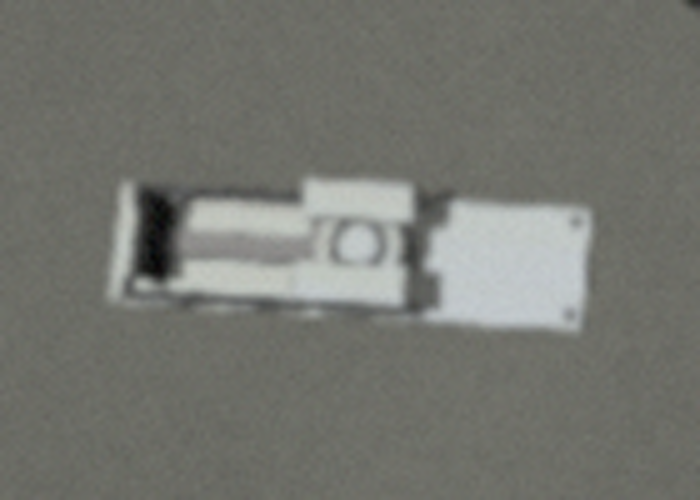

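View pics/side_disp.png

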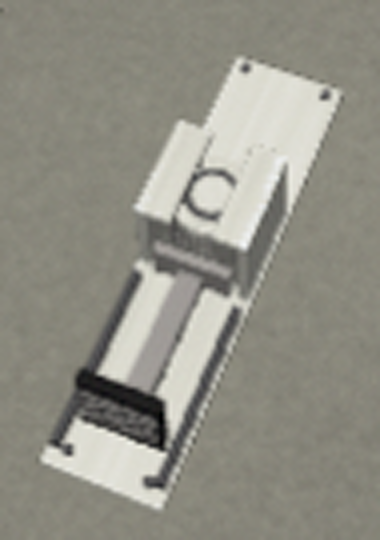

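View pics/top_head.png

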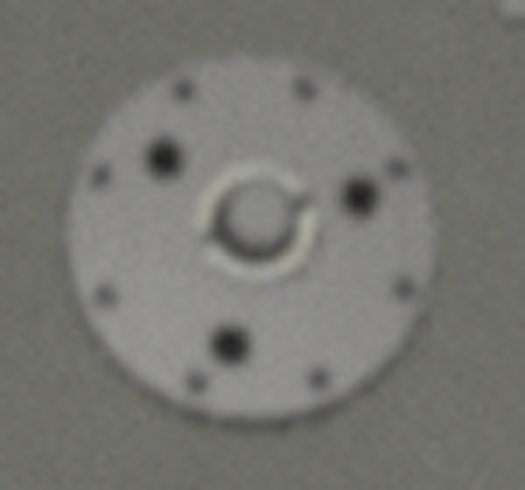

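View pics/side_head.png

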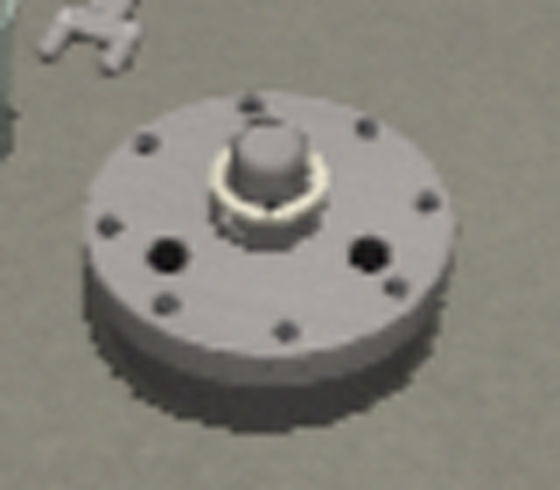

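```bash
python3 - <<'E'
from h import *
import pickle
from scipy.optimize import least_squares
T=pickle.load(open("top0.pkl","rb"));S=pickle.load(open("side0.pkl","rb"))
tc=np.array([[592,208],[582,330],[110,302],[125,180]])/5+[110,190]-.4
sc=np.array([[238,58],[342,95],[165,508],[42,460]])/4+[215,255]-.4
tx=np.array([[85,33,5],[85,-33,5],[-175,-33,5],[-175,33,5]])/1e3
sx=tx
def W(q,X):
    c,s=np.cos(q[2]),np.sin(q[2]);return X@np.array([[c,s,0],[-s,c,0],[0,0,1]])+[q[0],q[1],0]
for name,use in(("both",(1,1)),("top",(1,0)),("side",(0,1))):
    f=lambda q:np.r_[use[0]*(proj(T,W(q,tx))-tc).ravel(),use[1]*(proj(S,W(q,sx))-sc).ravel()]
    b=least_squares(f,[atz(T,[195,240],.005)[0],atz(T,[195,240],.005)[1],-np.pi/2])
    print(name,b.x[:2],np.degrees(b.x[2]),b.fun.round(1))
    if name=="both":
        for l,X in (("tab",[-.149,0,.03]),("apron",[.04,0,.005]),("mouth",[0,0,0])): print(l,W(b.x,np.array([X])))
# headplate
print("plate top",atz(T,np.array([252,237])/7+[280,185]-.4,.05),"side",atz(S,np.array([270,225])/7+[255,155]-.4,.05))
print("port top",atz(T,np.array([260,207])/7+[280,185]-.4,.088),"side",atz(S,np.array([268,150])/7+[255,155]-.4,.085))
a=atz(T,np.array([210,235])/7+[280,185]-.4,.0755);b=atz(T,np.array([306,201])/7+[280,185]-.4,.0755)
print("pin",a,b,np.degrees(np.arctan2(*(b-a)[[1,0]])))
E
```

```text
both [0.54713665 0.14835199] -94.6029871727349 [-0.1  0.2 -0.   0.1 -0.4  0.  -0.5  0.6  0.  -0.8  0.4 -1.3 -0.6  0.5
 -0.2  0.1]
tab [[0.55909403 0.29687142 0.03      ]]
apron [[0.54392661 0.108481   0.005     ]]
mouth [[0.54713665 0.14835199 0.        ]]
top [0.54767459 0.14768399] -94.72909495002595 [ 0.1  0.1  0.2 -0.  -0.1 -0.3 -0.2  0.3 -0.  -0.   0.  -0.  -0.   0.
 -0.  -0. ]
side [0.54675108 0.14883752] -94.55525967776673 [-0.   0.  -0.   0.  -0.   0.  -0.   0.   0.1 -0.6  0.5 -1.2 -0.4  0.8
 -0.1  0.4]
plate top [ 0.59327297 -0.17341125  0.05      ] side [ 0.59265929 -0.16839248  0.05      ]
port top [ 0.59652233 -0.17313491  0.088     ] side [ 0.59498665 -0.17174249  0.085     ]
pin [ 0.58928242 -0.15568167  0.0755    ] [ 0.60095723 -0.19131029  0.0755    ] -71.85702436243827
```

apply_moves(xyz=[[0,0,0],[0,0,0],[0,0,0],[0,0,0],[0,0,0],[0,0,0],[0,0,0],[0,0,0],[0,0,0],[0,0,0]], twist=[8,8,8,8,8,8,8,8,6,0], claw=[0,0,0,0,0,0,0,0,0,0])

```text
time_s: 2.15
tcp_pos: [0.2536, 0.5713, 0.2366]
ee_rot: [[0.0, -0.993, 0.119], [0.0, 0.119, 0.993], [-1.0, -0.0, 0.0]]
wrist_force: [-0.2, -0.7, 0.1]
gripper_width: 0.17
```

```bash
cat > st.py <<'E'
from station import r, imaging, job
import numpy as np
def st():
    s=r.sense(); R=s["ee_rot"]; y=R[:,1]
    print("t",round(s["time_s"],2),"tcp",s["tcp_pos"].round(4),"yaw",np.degrees(np.arctan2(y[1],y[0])).round(2),"xax",R[:,0].round(3),"F",s["wrist_force"].round(1),"M",s["moment"].round(2),"g",round(s["gripper_width"],3),"j",s["joints"].round(1)); return s
def to(target,s=None):
    s=s or r.sense(); print("tool shift",(s["ee_rot"].T@(np.array(target)-s["tcp_pos"])).round(4))
E
python3 - <<'E'
from st import *; from h import *; import pickle
s=st(); to([.5615,.327,.2]); to([.5615,.327,.042])
T=pickle.load(open("top0.pkl","rb")); print(atz(T,[212,153],.13),atz(T,[329,155],.08))
E
```

```text
t 2.15 tcp [0.2536 0.5713 0.2366] yaw 173.17 xax [ 0.  0. -1.] F [-0.2 -0.7  0.1] M [ 0.09 -0.07  0.04] g 0.17 j [ 80.9  22.    0.5   0.  -68.4 -87.7]
tool shift [ 0.0366 -0.3348 -0.2059]
tool shift [ 0.1946 -0.3348 -0.206 ]
[0.75173155 0.08608492 0.13      ] [ 0.75654973 -0.2140881   0.08      ]
```

apply_moves(xyz=[[0,-0.04,-0.025],[0,-0.04,-0.025],[0,-0.04,-0.025],[0,-0.04,-0.025],[0,-0.04,-0.025],[0,-0.04,-0.025],[0,-0.04,-0.025],[0,-0.04,-0.025],[0,0,0],[0,0,0]], twist=[-2,0,0,0,0,0,0,0,0,0], claw=[0,0,0,0,0,0,0,0,0,0])

```text
time_s: 3.15
tcp_pos: [0.5687, 0.341, 0.2361]
ee_rot: [[0.002, -0.999, 0.052], [0.002, 0.052, 0.999], [-1.0, -0.002, 0.002]]
wrist_force: [-1.2, 0.2, 0.0]
gripper_width: 0.005
```

```bash
python3 - <<'E'
from st import *; import cv2
s=st(); to([.5615,.327,.042])
for n in ["wrist"]:
    p=imaging.capture(n); cv2.imwrite(f"pics/{n}1.png",p["pixels"][:,:,::-1])
E
```

```text
t 3.15 tcp [0.5687 0.341  0.2361] yaw 177.04 xax [ 0.002  0.002 -1.   ] F [-1.2  0.2  0. ] M [ 0.11 -0.02  0.02] g 0.005 j [ 44.9  25.7   6.2   0.  -70.3 -47.9]
tool shift [ 0.1941  0.0068 -0.0147]
```

View pics/wrist1.png

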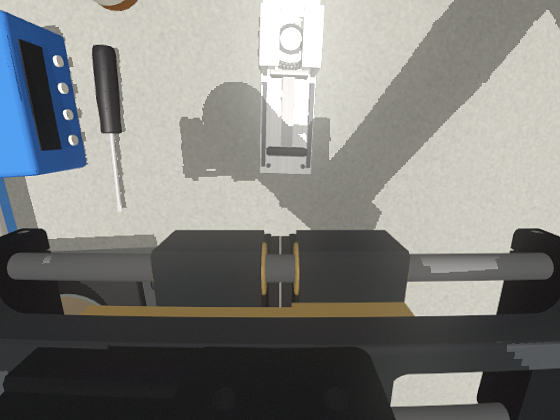

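The wrist view shows the dispenser straight ahead with the tab at ~(288,151) and its plate's rear edge at row ~171. I'll check the fit against this view.

```bash
python3 - <<'E'
from st import *; from h import *
p=imaging.capture("wrist")
q=np.array([.5471,.1484,np.radians(-94.6)])
c,s=np.cos(q[2]),np.sin(q[2])
W=lambda X:np.array(X,float)@np.array([[c,s,0],[-s,c,0],[0,0,1]])+[q[0],q[1],0]
X=[[-.149,-.023,.051],[-.149,.023,.051],[-.175,-.033,.005],[-.175,.033,.005],[-.029,0,.049]]
P=proj(p,W(X)); print(P.round(1))
im=p["pixels"][:,:,::-1].copy()
for a in P: cv2.circle(im,tuple(int(v) for v in a.round()),2,(0,0,255),-1)
cv2.imwrite("pics/w2.png",cv2.resize(im[0:220,170:400],None,fx=3,fy=3)[:600])
E
```

```text
[[306.9 155.6]
 [265.8 154.4]
 [310.5 173.7]
 [259.4 172.3]
 [290.1  38.4]]
```

View pics/w2.png

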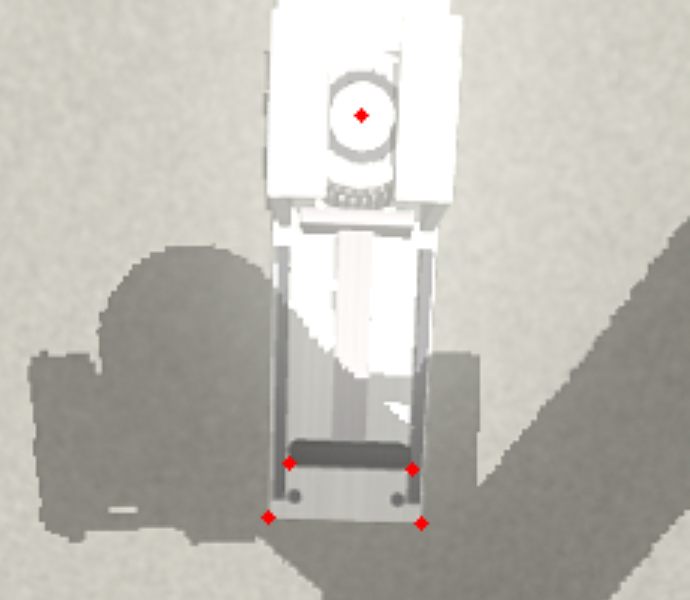

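The overlay matches to ~1 mm, so I'll go down behind the tab.

apply_moves(xyz=[[0.03,0.006,-0.012],[0.04,0,0],[0.04,0,0],[0.04,0,0],[0.03,0,0],[0.01,0,0],[0,0,0],[0,0,0]], twist=[1.5,0,0,0,0,0,0,0], claw=[0,0,0,0,0,0,0,0])

```text
time_s: 4.05
tcp_pos: [0.5569, 0.3421, 0.0472]
ee_rot: [[0.012, -0.998, 0.054], [0.01, 0.054, 0.998], [-1.0, -0.011, 0.01]]
wrist_force: [-0.4, -0.4, 0.6]
gripper_width: 0.001
```

```bash
python3 - <<'E'
from st import *; import cv2
s=st(); to([.5591,.2969,.042])
p=imaging.capture("side"); cv2.imwrite("pics/s3.png",cv2.resize(p["pixels"][220:400,170:350,::-1],None,fx=3,fy=3))
E
```

```text
t 4.05 tcp [0.5569 0.3421 0.0472] yaw 176.88 xax [ 0.012  0.01  -1.   ] F [-0.4 -0.4  0.6] M [ 0.08  0.01 -0.01] g 0.001 j [ 45.8  34.5  -8.4   0.1 -46.3 -49. ]
tool shift [ 0.0048 -0.0046 -0.0451]
```

View pics/s3.png

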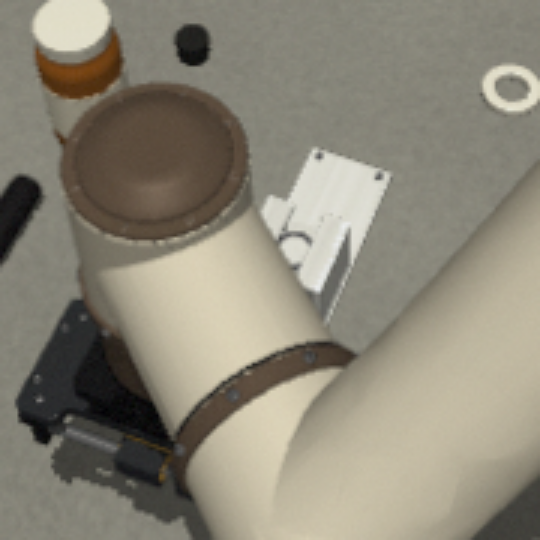

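The arm hides the tool in the side view; the fingers stand ~45 mm behind the tab by the numbers. I'll approach and press slowly.

apply_moves(xyz=[[0.002,-0.002,-0.01],[0.002,-0.002,-0.01],[0,0,-0.008],[0,0,-0.005],[0,0,-0.005],[0,0,-0.005],[0,0,-0.005],[0,0,-0.005]], twist=[1,1,0,0,0,0,0,0], claw=[0,0,0,0,0,0,0,0])

```text
time_s: 4.9
tcp_pos: [0.5596, 0.2895, 0.0485]
ee_rot: [[0.023, -0.996, 0.092], [0.023, 0.092, 0.995], [-0.999, -0.021, 0.025]]
wrist_force: [-1.1, 4.5, -0.9]
gripper_width: 0.01
```

```bash
python3 - <<'E'
from st import *; import cv2
s=st(); to([.5591,.2969,.042])
p=imaging.capture("wrist"); cv2.imwrite("pics/w4.png",p["pixels"][:,:,::-1])
E
```

```text
t 4.9 tcp [0.5596 0.2895 0.0485] yaw 174.7 xax [ 0.023  0.023 -0.999] F [-1.1  4.5 -0.9] M [1.36 0.31 0.06] g 0.01 j [ 42.   32.2 -12.6  -0.1 -43.3 -47.2]
tool shift [0.0067 0.0013 0.0072]
```

View pics/w4.png

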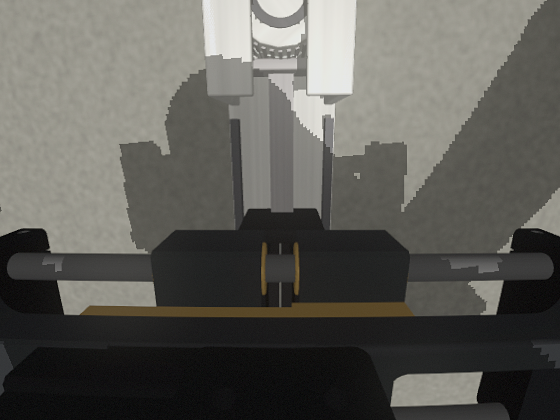

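Fingers bear on the tab (4.5 N) and it has moved about 15 mm; I'll continue.

apply_moves(xyz=[[0.001,0,-0.005],[0.001,0,-0.005],[0.001,0,-0.005],[0.001,0,-0.005],[0.001,0,-0.005],[0,0,-0.005],[0,0,-0.005],[0,0,-0.004],[0,0,-0.003]], twist=[0,0,0,0,0,0,0,0,0], claw=[0,0,0,0,0,0,0,0,0])

```text
time_s: 5.85
tcp_pos: [0.559, 0.2521, 0.0467]
ee_rot: [[0.034, -0.996, 0.087], [0.033, 0.088, 0.996], [-0.999, -0.031, 0.036]]
wrist_force: [-1.7, 6.2, 0.7]
gripper_width: 0.005
```

```bash
python3 - <<'E'
from st import *; import cv2
s=st(); to([.5591,.2969,.042])
p=imaging.capture("wrist"); cv2.imwrite("pics/w5.png",p["pixels"][:,:,::-1])
E
```

```text
t 5.85 tcp [0.559  0.2521 0.0467] yaw 174.95 xax [ 0.034  0.033 -0.999] F [-1.7  6.2  0.7] M [1.59 0.51 0.07] g 0.005 j [ 39.3  30.8 -15.8  -0.4 -40.7 -44. ]
tool shift [0.0062 0.004  0.0445]
```

View pics/w5.png

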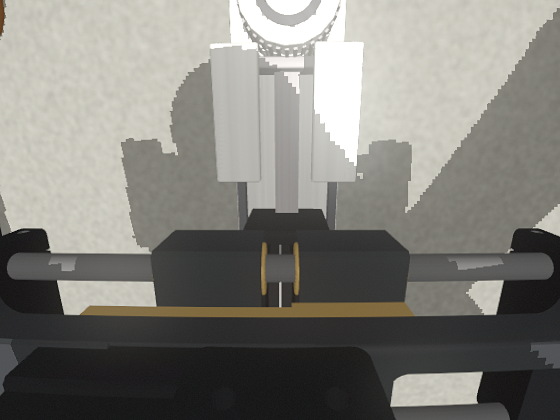

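apply_moves(xyz=[[0,0,-0.005],[0,0,-0.005],[0,0,-0.004],[0,0,-0.002],[0,0,0],[0,0,0]], twist=[0,0,0,0,0,0], claw=[0,0,0,0,0,0])

```text
time_s: 6.5
tcp_pos: [0.5579, 0.2387, 0.0468]
ee_rot: [[0.037, -0.996, 0.085], [0.038, 0.087, 0.995], [-0.999, -0.034, 0.041]]
wrist_force: [-2.3, 4.9, 0.5]
gripper_width: 0.004
```

```bash
python3 - <<'E'
from st import *; import cv2
s=st(); to([.5591,.2969,.042])
p=imaging.capture("side"); cv2.imwrite("pics/s6.png",cv2.resize(p["pixels"][220:400,200:380,::-1],None,fx=3,fy=3))
p=imaging.capture("top"); cv2.imwrite("pics/t6.png",cv2.resize(p["pixels"][190:290,110:250,::-1],None,fx=5,fy=5))
E
```

```text
t 6.5 tcp [0.5579 0.2387 0.0468] yaw 175.02 xax [ 0.037  0.038 -0.999] F [-2.3  4.9  0.5] M [1.37 0.38 0.09] g 0.004 j [ 38.2  30.2 -16.8  -0.6 -39.9 -42.7]
tool shift [0.007  0.004  0.0578]
```

View pics/s6.png

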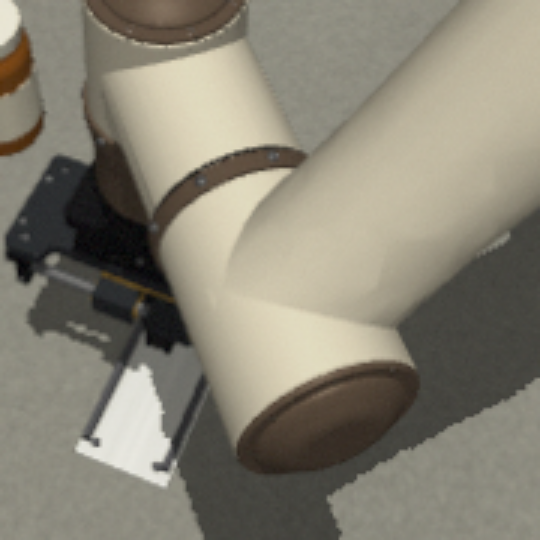

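View pics/t6.png

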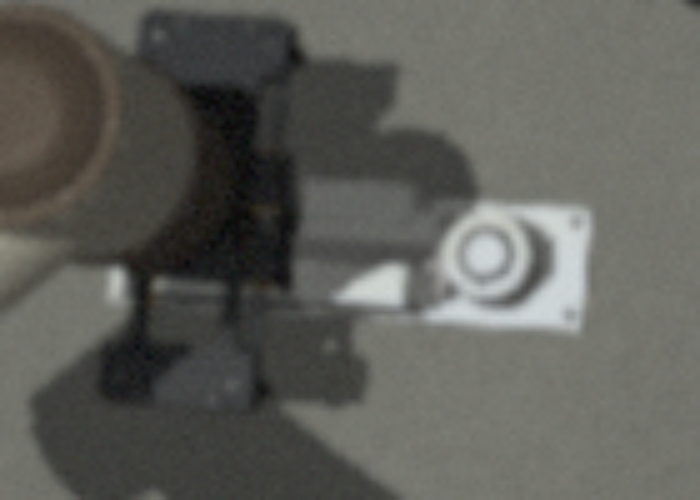

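apply_moves(xyz=[[0,0,-0.003],[0,0,-0.003],[0,0,-0.003],[0,0,0],[0,0,0]], twist=[0,0,0,0,0], claw=[0,0,0,0,0])

```text
time_s: 7.1
tcp_pos: [0.5579, 0.2396, 0.047]
ee_rot: [[0.045, -0.996, 0.083], [0.053, 0.085, 0.995], [-0.998, -0.04, 0.057]]
wrist_force: [-1.0, 4.3, -0.6]
gripper_width: 0.008
```

```bash
cat > col.py <<'E'
from h import *
def dispx(X):
    y=np.radians(-94.6); d=np.array(X[:2])-[.5471,.1484]; return d@[np.cos(y),np.sin(y)], d@[-np.sin(y),np.cos(y)]
E
python3 - <<'E'
from st import *; from col import *
s=st(); to([.5591,.2969,.042])
p=imaging.capture("top"); cv2.imwrite("pics/t7.png",cv2.resize(p["pixels"][190:290,110:250,::-1],None,fx=5,fy=5))
X=atz(p,np.array([486,256])/5+[110,190]-.4,.049);print(X,dispx(X))
for d in imaging.regions_of("collar",p)[:2]:
    ys,xs=np.nonzero(d["mask"]);print(d["p"],d["centre"],xs.min(),xs.max(),ys.min(),ys.max())
E
```

```text
t 7.1 tcp [0.5579 0.2396 0.047 ] yaw 175.09 xax [ 0.045  0.053 -0.998] F [-1.   4.3 -0.6] M [1.32 0.27 0.12] g 0.008 j [ 38.1  30.  -17.1  -1.3 -39.  -42. ]
tool shift [0.008  0.0039 0.0568]
[0.54218653 0.11046315 0.049     ] (np.float64(0.03820870380834093), np.float64(-0.0018551488672846157))
0.87 [210.1, 237.8] 198 218 232 250
```

View pics/t7.png

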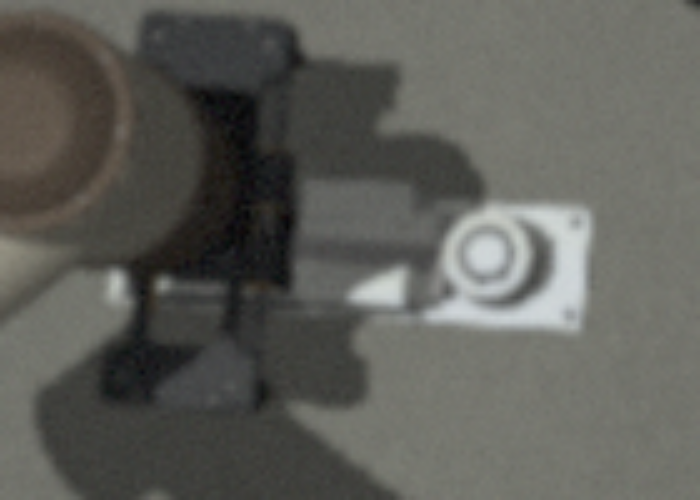

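apply_moves(xyz=[[0,0,-0.008],[0,0,-0.004],[0,0,0.0]], twist=[0,0,0], claw=[0,0,0])

```text
time_s: 7.5
tcp_pos: [0.5581, 0.2391, 0.0473]
ee_rot: [[0.054, -0.995, 0.082], [0.072, 0.086, 0.994], [-0.996, -0.048, 0.076]]
wrist_force: [0.2, 4.6, -1.6]
gripper_width: 0.002
```

```bash

python3 - <<'E'
from st import *; from col import *
s=st(); to([.5591,.2969,.042])
p=imaging.capture("top"); cv2.imwrite("pics/t8.png",cv2.resize(p["pixels"][190:290,110:250,::-1],None,fx=5,fy=5))
E
```

```text
t 7.5 tcp [0.5581 0.2391 0.0473] yaw 175.07 xax [ 0.054  0.072 -0.996] F [ 0.2  4.6 -1.6] M [1.19 0.09 0.07] g 0.002 j [ 37.8  29.6 -17.4  -2.2 -38.  -41. ]
tool shift [0.0095 0.0042 0.0571]
```

View pics/t8.png

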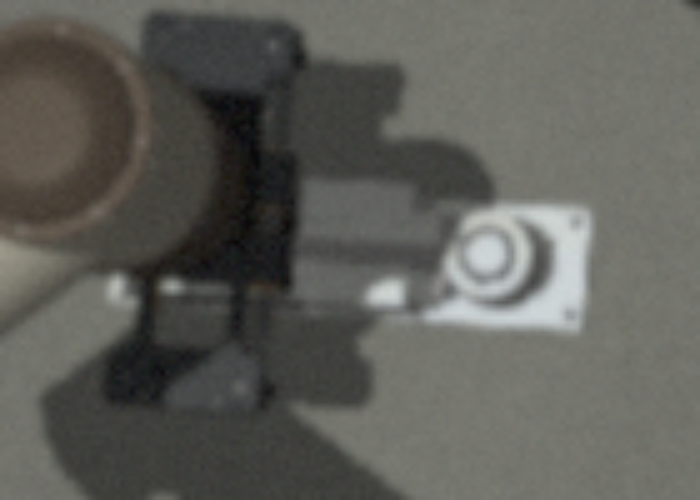

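The slide is at its stop (collar at ~38 mm in front of the mouth, TCP no longer advances). The tool has picked up a 5° tilt by pressing, so I'll back off and see how it behaves.

apply_moves(xyz=[[0,0,0.01],[0,0,0.02],[0,0,0.03],[0,0,0.03],[0,0,0],[0,0,0]], twist=[0,0,0,0,0,0], claw=[0,0,0,0,0,0])

```text
time_s: 8.15
tcp_pos: [0.5654, 0.3308, 0.053]
ee_rot: [[0.05, -0.995, 0.083], [0.062, 0.086, 0.994], [-0.997, -0.044, 0.065]]
wrist_force: [0.5, -0.9, -0.3]
gripper_width: 0.008
```

```bash

python3 - <<'E'
from st import *; from col import *
s=st(); 
E
```

```text
t 8.15 tcp [0.5654 0.3308 0.053 ] yaw 175.09 xax [ 0.05   0.062 -0.997] F [ 0.5 -0.9 -0.3] M [-0.14  0.09 -0.01] g 0.008 j [ 44.2  32.9 -10.3  -0.8 -42.3 -48.4]
```

apply_moves(xyz=[[-0.04,0,0],[-0.04,0,0],[-0.04,0,0],[-0.04,0,0],[0,0,0]], twist=[0,0,0,0,0], claw=[0,0,0,0,0])

```text
time_s: 8.65
tcp_pos: [0.556, 0.3153, 0.2146]
ee_rot: [[0.04, -0.995, 0.087], [0.048, 0.089, 0.995], [-0.998, -0.036, 0.051]]
wrist_force: [-0.4, -0.7, -0.2]
gripper_width: 0.007
```

```bash

python3 - <<'E'
from st import *; from col import *
s=st(); 
E
```

```text
t 8.65 tcp [0.556  0.3153 0.2146] yaw 174.91 xax [ 0.04   0.048 -0.998] F [-0.4 -0.7 -0.2] M [ 0.01 -0.05  0.08] g 0.007 j [ 43.9  22.7  -1.7  -0.4 -62.  -48.7]
```

Lifting took off part of the tilt (about 3.5° left, tolerable). Going above the collar, jaws opening.

```bash

python3 - <<'E'
from st import *; from col import *
to([.543,.1105,.2146])
p=imaging.capture("top"); cv2.imwrite("pics/t9.png",cv2.resize(p["pixels"][190:290,110:250,::-1],None,fx=5,fy=5))
E
```

```text
tool shift [-0.0103 -0.0052 -0.2049]
```

apply_moves(xyz=[[0,0,-0.03],[0,0,-0.03],[0,0,-0.03],[0,0,-0.03],[0,0,-0.03],[0,0,-0.02],[0,0,0]], twist=[0,0,0,0,0,0,0], claw=[1,1,1,1,1,1,1])

```text
time_s: 9.4
tcp_pos: [0.5315, 0.1324, 0.1933]
ee_rot: [[0.014, -0.995, 0.094], [0.032, 0.094, 0.995], [-0.999, -0.011, 0.034]]
wrist_force: [0.3, 0.2, -0.3]
gripper_width: 0.555
```

```bash

python3 - <<'E'
from st import *; from col import *
s=st(); to([.543,.1105,.2146])
p=imaging.capture("wrist"); cv2.imwrite("pics/w9.png",p["pixels"][:,:,::-1])
P=proj(p,[[.5422,.1105,.049],[.5422,.1105,.005]]);print(P)
for d in imaging.regions_of("collar",p)[:2]:
    ys,xs=np.nonzero(d["mask"]);print(d["p"],d["centre"],xs.min(),xs.max(),ys.min(),ys.max())
import pickle; pickle.dump(p,open("w9.pkl","wb"))
E
```

```text
t 9.4 tcp [0.5315 0.1324 0.1933] yaw 174.58 xax [ 0.014  0.032 -0.999] F [ 0.3  0.2 -0.3] M [ 0.02 -0.03 -0.01] g 0.555 j [ 30.3  16.  -14.5  -1.4 -57.8 -35. ]
tool shift [-0.0218 -0.0137 -0.02  ]
[[268.64582231 177.18228827]
 [270.4404069  170.58899275]]
0.84 [266.4, 174.0] 245 291 151 199
```

View pics/w9.png

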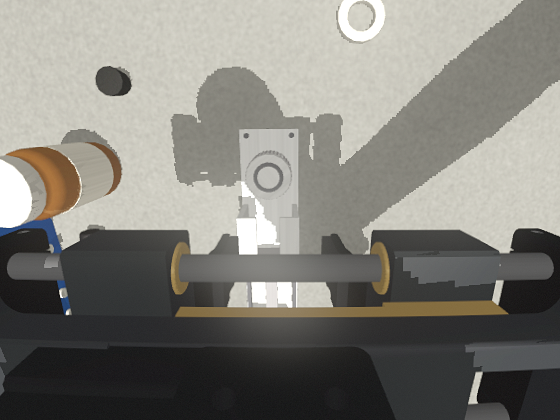

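The collar stands upright at wrist pixel (268,177), agreeing with its top-view position (0.542, 0.1105) within a millimetre. Centring above it.

```bash

python3 - <<'E'
from st import *
to([.5422,.1105,.1]);
E
```

```text
tool shift [ 0.093  -0.0107 -0.0262]
```

apply_moves(xyz=[[0.02,-0.004,-0.007],[0.02,-0.004,-0.007],[0.02,-0.004,-0.006],[0.02,0,0],[0.01,0,0],[0,0,0]], twist=[0,0,0,0,0,0], claw=[1,1,1,1,1,1])

```text
time_s: 10.1
tcp_pos: [0.5456, 0.1205, 0.0987]
ee_rot: [[0.016, -0.996, 0.087], [0.033, 0.087, 0.996], [-0.999, -0.013, 0.034]]
wrist_force: [-0.3, 0.6, 0.1]
gripper_width: 0.998
```

```bash

python3 - <<'E'
from st import *; import cv2
st();to([.5422,.1105,.026]);
p=imaging.capture("wrist"); cv2.imwrite("pics/w10.png",p["pixels"][:,:,::-1])
p=imaging.capture("side"); cv2.imwrite("pics/s10.png",cv2.resize(p["pixels"][180:360,200:380,::-1],None,fx=3,fy=3))
E
```

```text
t 10.1 tcp [0.5456 0.1205 0.0987] yaw 175.0 xax [ 0.016  0.033 -0.999] F [-0.3  0.6  0.1] M [ 0.04 -0.01  0.01] g 0.998 j [ 28.4  23.1 -19.5  -1.7 -45.7 -32.2]
tool shift [ 0.0723  0.0035 -0.0127]
```

View pics/w10.png

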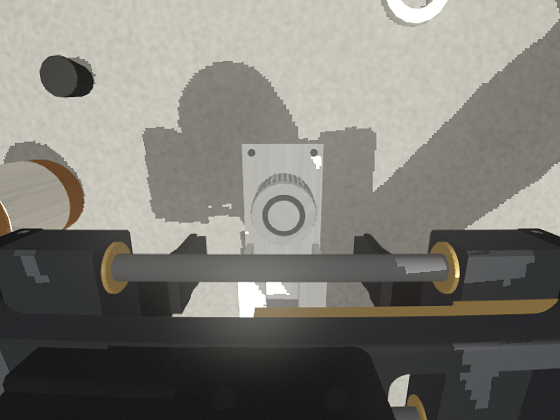

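View pics/s10.png

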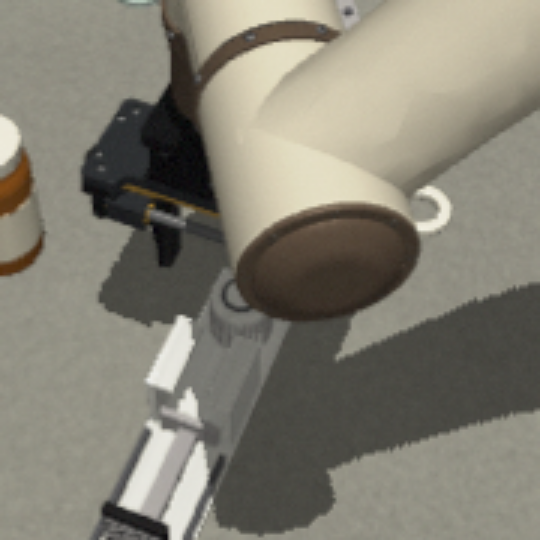

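The collar sits at wrist (283,214), midway between the open jaws, and upright. Going down around it.

apply_moves(xyz=[[0.01,0.002,-0.006],[0.01,0.001,-0.006],[0.015,0,0],[0.015,0,0],[0.01,0,0],[0,0,0]], twist=[0,0,0,0,0,0], claw=[1,1,1,1,1,1])

```text
time_s: 10.8
tcp_pos: [0.5449, 0.1104, 0.0396]
ee_rot: [[0.025, -0.996, 0.086], [0.037, 0.087, 0.996], [-0.999, -0.022, 0.039]]
wrist_force: [-1.1, -0.6, 0.7]
gripper_width: 1.005
```

```bash

python3 - <<'E'
from st import *; import cv2
st();to([.5422,.1105,.026]);
E
```

```text
t 10.8 tcp [0.5449 0.1104 0.0396] yaw 175.02 xax [ 0.025  0.037 -0.999] F [-1.1 -0.6  0.7] M [-0.02  0.04 -0.  ] g 1.005 j [ 27.5  27.4 -23.3  -2.  -37.  -30.9]
tool shift [ 0.0136  0.003  -0.0006]
```

apply_moves(xyz=[[0.007,0.002,0],[0.006,0,0],[0,0,0],[0,0,0],[0,0,0],[0,0,0],[0,0,0],[0,0,0],[0,0,0],[0,0,0]], twist=[0,0,0,0,0,0,0,0,0,0], claw=[1,1,0,0,0,0,0,0,0,0])

```text
time_s: 11.8
tcp_pos: [0.5443, 0.1115, 0.0277]
ee_rot: [[0.029, -0.996, 0.085], [0.039, 0.086, 0.996], [-0.999, -0.026, 0.041]]
wrist_force: [0.4, 1.2, -0.5]
gripper_width: 0.52
```

```bash

python3 - <<'E'
from st import *; import cv2
st()
p=imaging.capture("wrist"); cv2.imwrite("pics/w11.png",p["pixels"][:,:,::-1])
E
```

```text
t 11.8 tcp [0.5443 0.1115 0.0277] yaw 175.04 xax [ 0.029  0.039 -0.999] F [ 0.4  1.2 -0.5] M [-0.    0.01 -0.03] g 0.52 j [ 27.6  28.4 -24.1  -2.1 -35.1 -30.9]
```

View pics/w11.png

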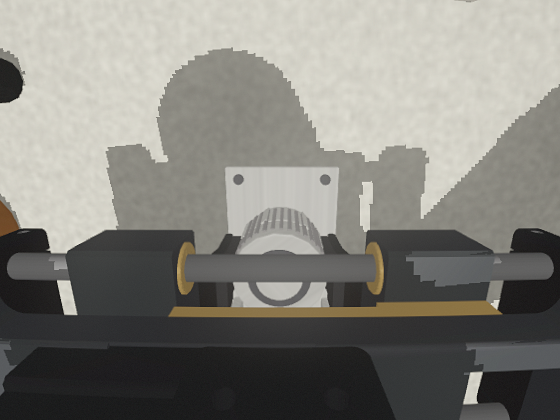

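The collar is between the pads (opening 0.52 ≈ 45 mm). Lifting.

apply_moves(xyz=[[0,0,0],[-0.01,0,0],[-0.02,0,0],[-0.03,0,0],[-0.03,0,0],[-0.03,0,0],[-0.03,0,0],[0,0,0],[0,0,0]], twist=[0,0,0,0,0,0,0,0,0], claw=[0,0,0,0,0,0,0,0,0])

```text
time_s: 12.75
tcp_pos: [0.5372, 0.1042, 0.1845]
ee_rot: [[0.024, -0.996, 0.087], [0.037, 0.088, 0.995], [-0.999, -0.021, 0.039]]
wrist_force: [0.2, -0.4, -2.7]
gripper_width: 0.522
```

```bash

python3 - <<'E'
from st import *; import cv2
st(); to([.595,-.1,.18])
p=imaging.capture("wrist"); cv2.imwrite("pics/w12.png",p["pixels"][:,:,::-1])
p=imaging.capture("top"); cv2.imwrite("pics/t12.png",p["pixels"][:,:,::-1])
E
```

```text
t 12.75 tcp [0.5372 0.1042 0.1845] yaw 174.97 xax [ 0.024  0.037 -0.999] F [ 0.2 -0.4 -2.7] M [-0.01  0.1   0.02] g 0.522 j [ 27.2  16.3 -15.6  -1.5 -55.9 -31.4]
tool shift [-0.0017 -0.0753 -0.1984]
```

View pics/w12.png

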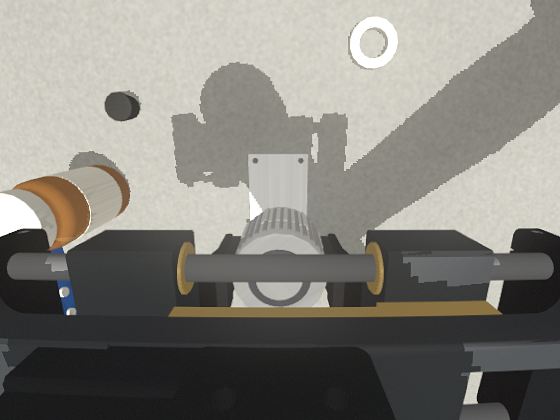

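View pics/t12.png

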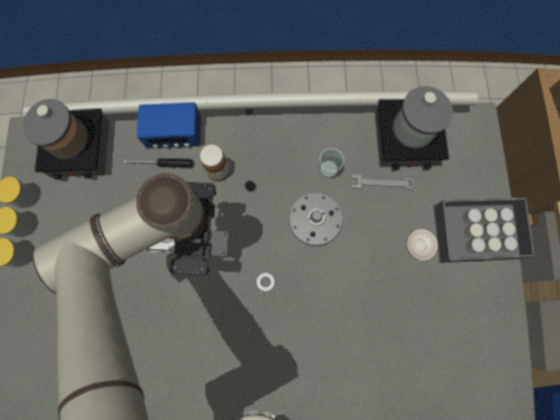

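Collar lifted (load −1.3 N z change), everything else in place. Moving near the head plate, keeping it in wrist view.

apply_moves(xyz=[[0,-0.008,-0.018],[0,-0.009,-0.02],[0,-0.009,-0.02],[0,-0.009,-0.02],[0,-0.009,-0.02],[0,-0.009,-0.02],[0,-0.009,-0.02],[0,-0.009,-0.018],[0,-0.004,-0.01],[0,0,0],[0,0,0]], twist=[0,0,0,0,0,0,0,0,0,0,0], claw=[0,0,0,0,0,0,0,0,0,0,0])

```text
time_s: 13.95
tcp_pos: [0.5912, -0.0742, 0.1599]
ee_rot: [[-0.012, -0.996, 0.087], [0.031, 0.087, 0.996], [-0.999, 0.015, 0.03]]
wrist_force: [0.6, 0.2, -1.9]
gripper_width: 0.523
```

```bash

python3 - <<'E'
from st import *; from h import *; import pickle
st(); to([.595,-.1725,.18])
p=imaging.capture("wrist"); cv2.imwrite("pics/w13.png",p["pixels"][:,:,::-1]); pickle.dump(p,open("w13.pkl","wb"))
print(proj(p,[[.595,-.1725,.088],[.595,-.1725,.05]]))
E
```

```text
t 13.95 tcp [ 0.5912 -0.0742  0.1599] yaw 175.03 xax [-0.012  0.031 -0.999] F [ 0.6  0.2 -1.9] M [-0.   -0.08  0.05] g 0.523 j [  7.5  23.3  -8.5  -2.2 -58.7 -11.3]
tool shift [-0.0232 -0.0121 -0.097 ]
[[260.43282872  85.74193301]
 [262.64654323  91.89457808]]
```

View pics/w13.png

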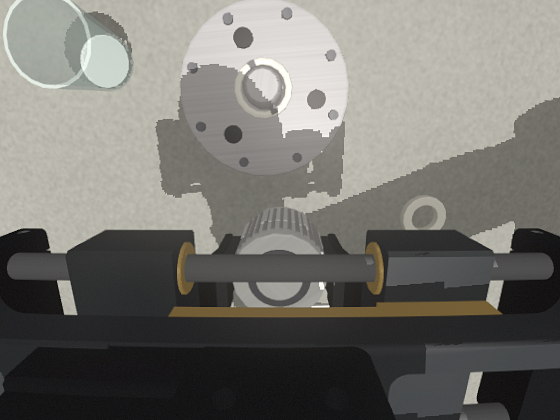

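```bash

python3 - <<'E'
from h import *; import pickle
p=pickle.load(open("w13.pkl","rb"))
im=p["pixels"][40:130,215:315,::-1].copy()
cv2.imwrite("pics/w13z.png",cv2.resize(im,None,fx=6,fy=6,interpolation=cv2.INTER_CUBIC))
E
```

```text
(no output)
```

View pics/w13z.png

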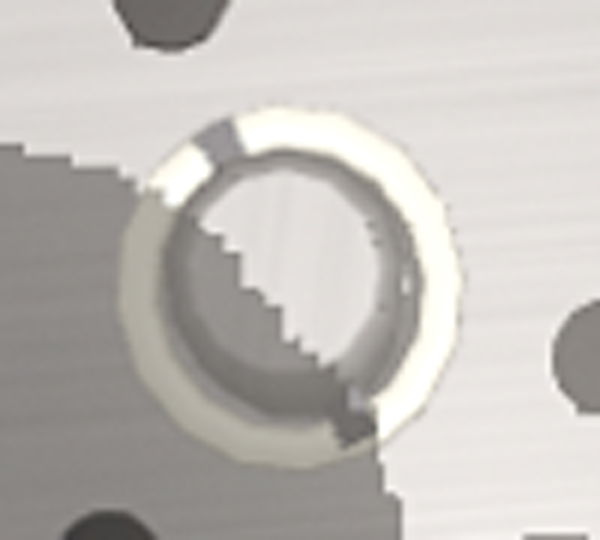

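```bash

python3 - <<'E'
from st import *;from h import *; import pickle
p=pickle.load(open("w13.pkl","rb"))
f=lambda x,y:np.array([x,y])/6+[215,40]-.42
print("ring",atz(p,f(290,288),.072)); print("top",atz(p,f(283,265),.088))
a=atz(p,f(220,143),.0765);b=atz(p,f(354,428),.0765);print((a+b)/2,np.degrees(np.arctan2(*(b-a)[[1,0]])))
E
```

```text
ring [ 0.59384566 -0.17310724  0.072     ]
top [ 0.5939604  -0.17371713  0.088     ]
[ 0.59394141 -0.17259834  0.0765    ] 110.81463318785389
```

apply_moves(xyz=[[0,-0.001,-0.012],[0,-0.001,-0.015],[0,-0.002,-0.015],[0,-0.002,-0.015],[0,-0.002,-0.015],[0,-0.002,-0.012],[0,-0.001,-0.008],[0,0,-0.004],[0,0,0],[0,0,0]], twist=[0,0,0,0,0,0,0,0,0,0], claw=[0,0,0,0,0,0,0,0,0,0])

```text
time_s: 15.0
tcp_pos: [0.5935, -0.1785, 0.1571]
ee_rot: [[-0.011, -0.996, 0.086], [0.031, 0.085, 0.996], [-0.999, 0.014, 0.03]]
wrist_force: [-0.2, -0.4, -1.8]
gripper_width: 0.52
```

```bash

python3 - <<'E'
from st import *; from h import *; import pickle
st(); to([.5943,-.1718,.125])
E
```

```text
t 15.0 tcp [ 0.5935 -0.1785  0.1571] yaw 175.1 xax [-0.011  0.031 -0.999] F [-0.2 -0.4 -1.8] M [ 0.04 -0.09  0.04] g 0.52 j [ -2.7  25.7  -5.   -2.  -60.1  -1.2]
tool shift [ 0.0323 -0.0006  0.0057]
```

apply_moves(xyz=[[0.006,0,0.003],[0.006,0,0.002],[0.006,0,0],[0.006,0,0],[0.004,0,0],[0,0,0],[0,0,0]], twist=[0,0,0,0,0,0,0], claw=[0,0,0,0,0,0,0])

```text
time_s: 15.7
tcp_pos: [0.5934, -0.1697, 0.126]
ee_rot: [[-0.013, -0.996, 0.083], [0.032, 0.082, 0.996], [-0.999, 0.016, 0.031]]
wrist_force: [-0.7, -0.1, -1.2]
gripper_width: 0.517
```

```bash

python3 - <<'E'
from st import *; from h import *; import pickle
st(); to([.5943,-.1718,.115])
p=imaging.capture("side"); cv2.imwrite("pics/s14.png",cv2.resize(p["pixels"][110:230,220:380,::-1],None,fx=5,fy=5,interpolation=cv2.INTER_CUBIC))
E
```

```text
t 15.7 tcp [ 0.5934 -0.1697  0.126 ] yaw 175.29 xax [-0.013  0.032 -0.999] F [-0.7 -0.1 -1.2] M [-0.01 -0.07  0.03] g 0.517 j [ -1.8  27.3  -7.3  -2.2 -56.2  -1.7]
tool shift [ 0.0109 -0.0012 -0.0024]
```

View pics/s14.png

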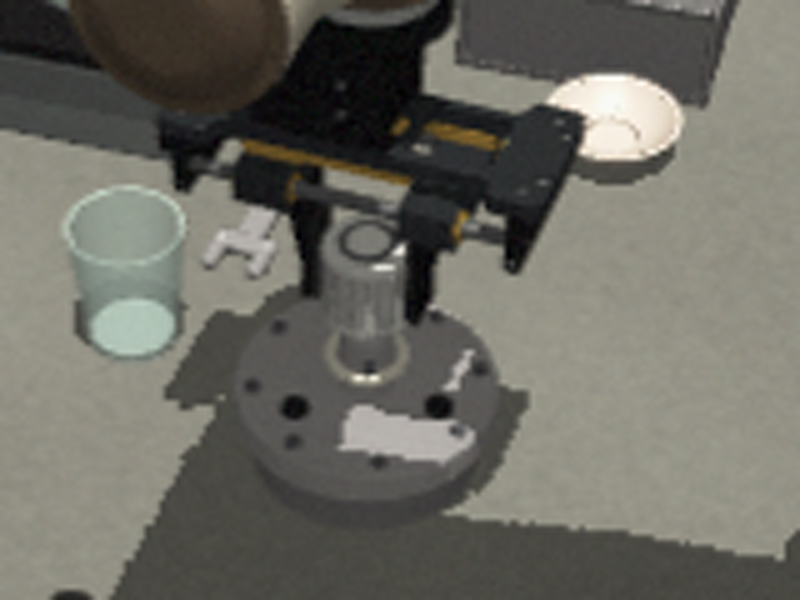

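The side view shows the collar right over the spigot, upright (collar top centre at crop (368,241), ring centre at (367,355)).

```bash

python3 - <<'E'
from st import *; from h import *
p=imaging.capture("side")
g=lambda x,y:np.array([x,y])/5+[220,110]-.4
print("collar top",atz(p,g(368,241),.147),"ring",atz(p,g(367,356),.072))
E
```

```text
collar top [ 0.59523351 -0.17170089  0.147     ] ring [ 0.59335688 -0.1678794   0.072     ]
```

apply_moves(xyz=[[0.004,-0.001,-0.002],[0.005,0,0],[0.004,0,0],[0.003,0,0],[0,0,0]], twist=[0,0,0,0,0], claw=[0,0,0,0,0])

```text
time_s: 16.3
tcp_pos: [0.5943, -0.1718, 0.1092]
ee_rot: [[-0.012, -0.996, 0.083], [0.032, 0.083, 0.996], [-0.999, 0.014, 0.031]]
wrist_force: [0.5, -0.8, -1.9]
gripper_width: 0.525
```

```bash

python3 - <<'E'
from st import *; from h import *
st(); to([.5943,-.1718,.101])
p=imaging.capture("side"); cv2.imwrite("pics/s15.png",cv2.resize(p["pixels"][110:230,220:380,::-1],None,fx=5,fy=5,interpolation=cv2.INTER_CUBIC))
E
```

```text
t 16.3 tcp [ 0.5943 -0.1718  0.1092] yaw 175.25 xax [-0.012  0.032 -0.999] F [ 0.5 -0.8 -1.9] M [-0.02 -0.11 -0.02] g 0.525 j [ -2.   28.4  -8.1  -2.2 -54.2  -1.4]
tool shift [ 0.0082 -0.0001 -0.0003]
```

View pics/s15.png

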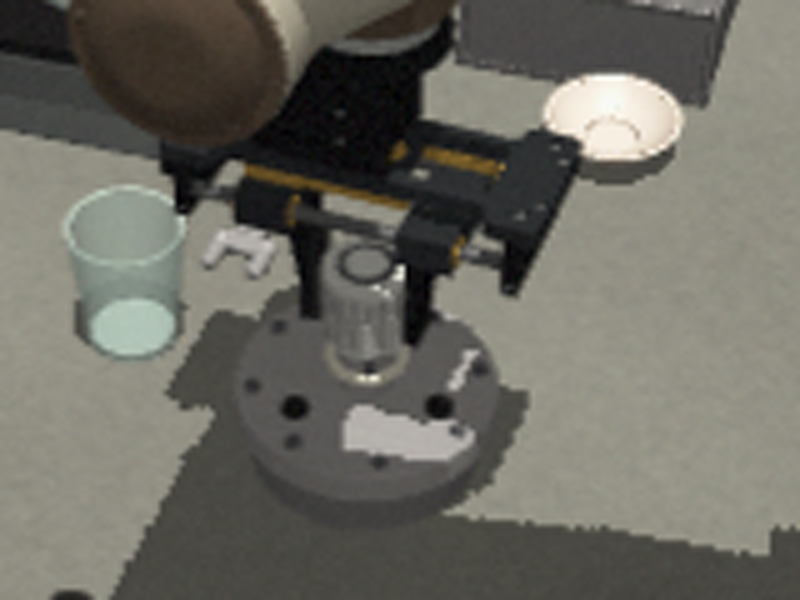

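apply_moves(xyz=[[0.003,0,0],[0.003,0,0],[0.002,0,0],[0.002,0,0]], twist=[0,0,0,0], claw=[0,0,0,0])

```text
time_s: 16.75
tcp_pos: [0.595, -0.1716, 0.1002]
ee_rot: [[-0.01, -0.997, 0.082], [0.031, 0.082, 0.996], [-0.999, 0.012, 0.03]]
wrist_force: [-2.9, 0.7, 9.0]
gripper_width: 0.522
```

```bash

python3 - <<'E'
from st import *; from h import *
st()
E
```

```text
t 16.75 tcp [ 0.595  -0.1716  0.1002] yaw 175.3 xax [-0.01   0.031 -0.999] F [-2.9  0.7  9. ] M [0.55 0.81 0.02] g 0.522 j [ -2.   29.   -8.7  -2.2 -53.   -1.4]
```

Contact at TCP z = 0.100 (11 N): the collar rests on the pin, as expected. I'll turn with a light push.

apply_moves(xyz=[[0.001,0,0],[0.001,0,0],[0.001,0,0],[0.001,0,0],[0.001,0,0]], twist=[4,4,4,4,4], claw=[0,0,0,0,0])

```text
time_s: 17.25
tcp_pos: [0.5959, -0.1723, 0.0977]
ee_rot: [[-0.007, -0.904, 0.428], [0.029, 0.428, 0.903], [-1.0, 0.019, 0.023]]
wrist_force: [-1.3, 0.8, 3.7]
gripper_width: 0.522
```

```bash

python3 - <<'E'
from st import *; from h import *
st()
E
```

```text
t 17.25 tcp [ 0.5959 -0.1723  0.0977] yaw 154.66 xax [-0.007  0.029 -1.   ] F [-1.3  0.8  3.7] M [-0.07  0.58  0.38] g 0.522 j [ -2.   29.1  -8.9  -2.  -52.5 -22.1]
```

apply_moves(xyz=[[0.0015,0,0],[0.0015,0,0],[0.0015,0,0],[0.0015,0,0],[0.0015,0,0]], twist=[4,4,4,4,4], claw=[0,0,0,0,0])

```text
time_s: 17.75
tcp_pos: [0.595, -0.1739, 0.0974]
ee_rot: [[-0.01, -0.708, 0.706], [0.02, 0.706, 0.708], [-1.0, 0.022, 0.007]]
wrist_force: [-3.5, 0.7, 4.6]
gripper_width: 0.521
```

```bash

python3 - <<'E'
from st import *; from h import *
st()
p=imaging.capture("side"); cv2.imwrite("pics/s16.png",cv2.resize(p["pixels"][110:230,220:380,::-1],None,fx=5,fy=5,interpolation=cv2.INTER_CUBIC))
E
```

```text
t 17.75 tcp [ 0.595  -0.1739  0.0974] yaw 135.1 xax [-0.01  0.02 -1.  ] F [-3.5  0.7  4.6] M [0.11 0.86 0.92] g 0.521 j [ -1.9  29.1  -9.1  -1.4 -52.4 -42.1]
```

View pics/s16.png

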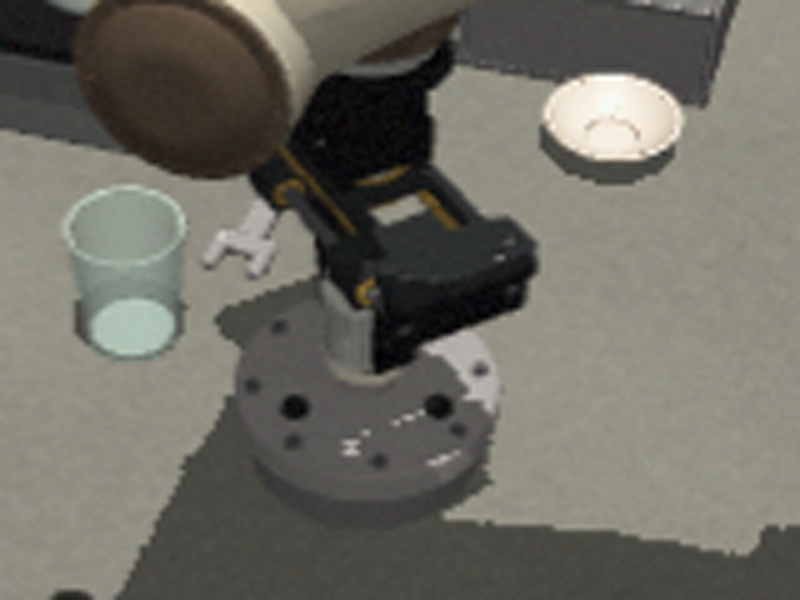

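The moment about z (0.9 N m) and the lower z suggest a keyway has caught the pin. I'll ease the twist back while pushing down.

apply_moves(xyz=[[0.001,0,0],[0.002,0,0],[0.002,0,0],[0.002,0,0]], twist=[-2,-2,0,0], claw=[0,0,0,0])

```text
time_s: 18.2
tcp_pos: [0.5951, -0.1744, 0.0947]
ee_rot: [[-0.009, -0.759, 0.652], [0.017, 0.651, 0.759], [-1.0, 0.018, 0.007]]
wrist_force: [-2.8, 0.2, 7.8]
gripper_width: 0.522
```

```bash

python3 - <<'E'
from st import *; from h import *
st()
E
```

```text
t 18.2 tcp [ 0.5951 -0.1744  0.0947] yaw 139.35 xax [-0.009  0.017 -1.   ] F [-2.8  0.2  7.8] M [0.38 0.95 0.32] g 0.522 j [ -1.9  29.3  -9.4  -1.2 -51.9 -38. ]
```

apply_moves(xyz=[[0.001,0.002,0],[0.002,0,0],[0.002,0,0],[0.002,0,0]], twist=[0,0,0,0], claw=[0,0,0,0])

```text
time_s: 18.6
tcp_pos: [0.5951, -0.1745, 0.0932]
ee_rot: [[-0.004, -0.76, 0.65], [0.013, 0.65, 0.76], [-1.0, 0.012, 0.007]]
wrist_force: [-4.0, 0.9, 10.0]
gripper_width: 0.518
```

```bash

python3 - <<'E'
from st import *; from h import *
st()
p=imaging.capture("side"); cv2.imwrite("pics/s17.png",cv2.resize(p["pixels"][110:230,220:380,::-1],None,fx=5,fy=5,interpolation=cv2.INTER_CUBIC))
p=imaging.capture("wrist"); cv2.imwrite("pics/w17.png",p["pixels"][:,:,::-1])
E
```

```text
t 18.6 tcp [ 0.5951 -0.1745  0.0932] yaw 139.45 xax [-0.004  0.013 -1.   ] F [-4.   0.9 10. ] M [0.31 0.96 0.26] g 0.518 j [ -1.8  29.2  -9.8  -1.  -51.2 -38.2]
```

View pics/s17.png

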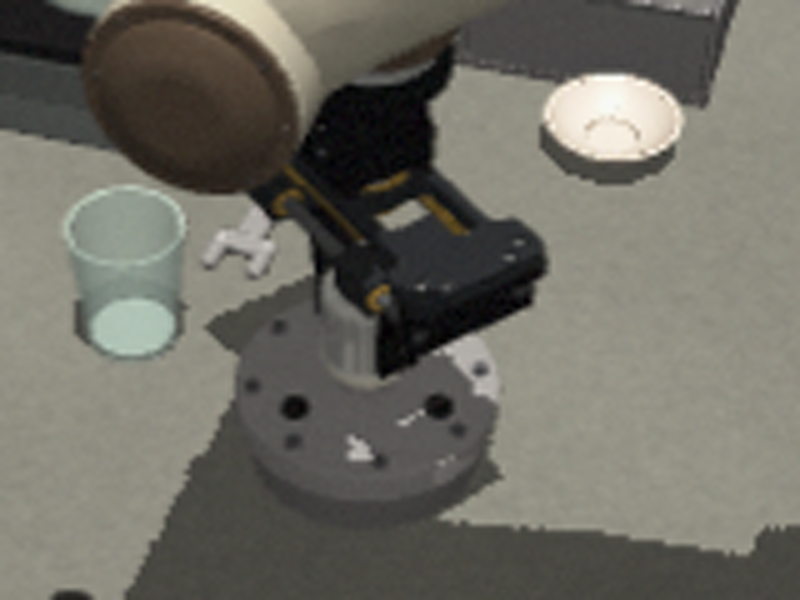

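View pics/w17.png

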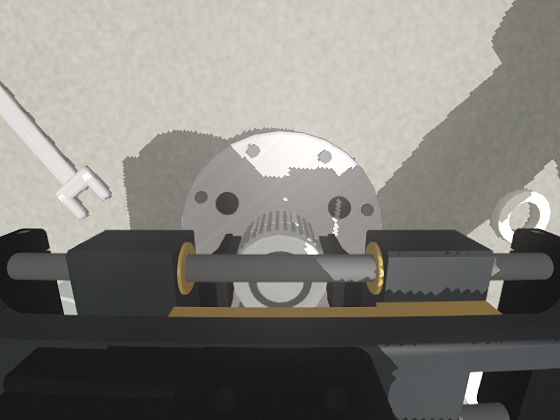

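The wrist view shows the collar unslipped in the jaws (ring bottom still at row 305), and by height it now presses the seal ring, so the keyway is on the pin. Pushing home.

apply_moves(xyz=[[0.003,0.002,-0.001],[0.004,0,0],[0.004,0,0],[0.004,0,0]], twist=[0,0,0,0], claw=[0,0,0,0])

```text
time_s: 19.1
tcp_pos: [0.595, -0.1748, 0.0865]
ee_rot: [[0.003, -0.761, 0.648], [0.009, 0.648, 0.761], [-1.0, 0.004, 0.009]]
wrist_force: [-5.8, 0.1, 12.1]
gripper_width: 0.52
```

```bash

python3 - <<'E'
from st import *; from h import *
st()
E
```

```text
t 19.1 tcp [ 0.595  -0.1748  0.0865] yaw 139.58 xax [ 0.003  0.009 -1.   ] F [-5.8  0.1 12.1] M [0.43 1.21 0.24] g 0.52 j [ -1.7  29.5 -10.7  -0.7 -49.7 -38.2]
```

apply_moves(xyz=[[0.004,0.001,-0.001],[0.004,0,0],[0.004,0,0]], twist=[0,0,0], claw=[0,0,0])

```text
time_s: 19.4
tcp_pos: [0.595, -0.1748, 0.0863]
ee_rot: [[0.008, -0.763, 0.646], [0.006, 0.646, 0.763], [-1.0, -0.002, 0.01]]
wrist_force: [-7.6, 2.5, 20.4]
gripper_width: 0.514
```

```bash

python3 - <<'E'
from st import *; from h import *
st()
p=imaging.capture("side"); cv2.imwrite("pics/s18.png",cv2.resize(p["pixels"][110:230,220:380,::-1],None,fx=5,fy=5,interpolation=cv2.INTER_CUBIC))
p=imaging.capture("wrist"); cv2.imwrite("pics/w18.png",p["pixels"][:,:,::-1])
st()
E
```

```text
t 19.4 tcp [ 0.595  -0.1748  0.0863] yaw 139.75 xax [ 0.008  0.006 -1.   ] F [-7.6  2.5 20.4] M [0.95 2.19 0.11] g 0.514 j [ -1.6  29.4 -11.   -0.5 -49.2 -38.3]
t 19.5 tcp [ 0.595  -0.1748  0.0863] yaw 139.75 xax [ 0.008  0.006 -1.   ] F [-7.6  2.4 19.4] M [0.99 2.14 0.15] g 0.52 j [ -1.6  29.4 -11.   -0.5 -49.2 -38.3]
```

View pics/s18.png

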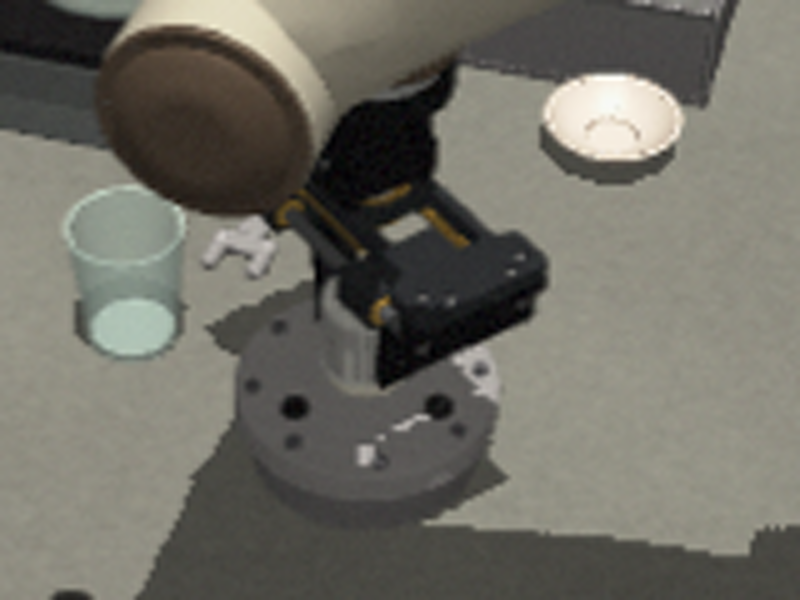

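View pics/w18.png

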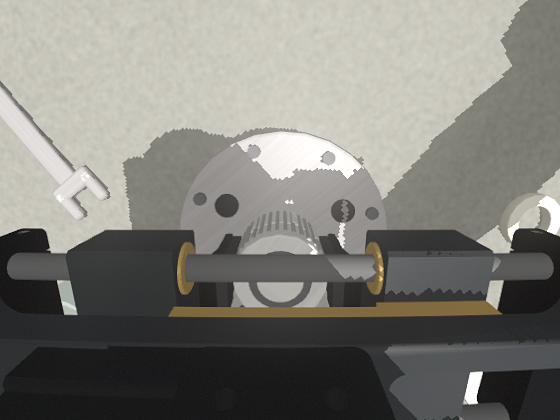

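z stops hard at 86.3 mm (86.7 expected for home) with a 20 N push. The collar is upright and has not slipped in the grip, so I'm handing in.

```bash

python3 - <<'E'
from st import *
st(); print(job.finish_job()); st()
E
```

```text
t 19.5 tcp [ 0.595  -0.1748  0.0863] yaw 139.75 xax [ 0.008  0.006 -1.   ] F [-7.6  2.4 19.4] M [0.99 2.14 0.15] g 0.52 j [ -1.6  29.4 -11.   -0.5 -49.2 -38.3]
the job is handed in; nothing more can be done
None
the job is handed in; nothing more can be done
```

The job is handed in at 19.5 s, with the collar pushed home on the port and still held in the gripper. `finish_job` gives no verdict, so this rests on my own checks.

**What I did:**
- I pressed the ejector to its stop. From the pictures the collar moved about 67 mm, and the tool would advance no further.
- I gripped the collar on the apron, lifted it, set it on the port and turned it about 40°. It was over the pin by then, so I eased back about 4° and pushed it down.

**Last checks:**
- **Height:** the tool stopped hard at 86.3 mm, against 86.7 mm expected for home.
- **Push and grip:** the steady push was about 20 N, and the opening of 0.52 matches the collar's width. The wrist view showed no slip in the jaws.
- **Tilt:** the tool was within about 0.01 rad of vertical.
- **Bystanders:** the last pictures showed no sign that the beaker, dish, spanner or spacer had moved. The bottle, stopper and screwdriver were not in those views.

**What disagreed or was not measured:**
- Pressing the ejector tilted the tool by up to 5°, but this had mostly gone by the end.
- A side force of about 8 N and a moment of about 2 N m remained on the wrist, so the collar sits slightly off the axis, against the spigot. Its clearance there is about 2 mm.
- One rough side-camera estimate of the port lay about 5 mm from the others. I went by the wrist and top views instead.
- I did not measure the seal ring's travel directly; I inferred it from the height.

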